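# Change the vacuum over between two filter-plate manifolds

## Task

The run on the empty vacuum manifold is finished and a fresh filter plate is waiting on the other one. Change the vacuum over: shut the valve of the empty manifold and open the valve of the manifold that carries the filter plate, swinging each lever handle fully home against its stop. Leave the filter plate seated and everything else on the deck where it stands.

Things in the scene. Friction and masses are not known exactly. Their poses are not given: they have to be found in the camera images.
- top_loaded (a point): centre of the rim, 82 mm above the deck, of the vacuum manifold that carries the filter plate. Fixed chamber 110 x 154 mm in plan on a base plate 12 mm thick; a 17 mm pipe, 45 mm above the deck, leaves the middle of the long side that faces the robot. A 41 mm gauge (top 80 mm high) stands out of that side, 52 mm to the right of the pipe, clear of the lever. x axis: from valve to chamber along the pipe; y: left as seen from the robot; z up
- stem_loaded (a point): on the vertical turning axis of that manifold's ball valve, 87 mm above the deck (height of the lever's sleeve), axes as for the rim point. The stem is in the pipe's line, 130 mm from the chamber's centre and 75 mm from its wall. Past the valve (33 mm thick) the pipe ends in an elbow, 48 mm from the stem, that goes down into the base plate; its top is 58 mm above the deck
- grip_loaded (a point): centre of the blue vinyl sleeve on that valve's flat steel lever: 18 mm wide, 54 mm long, 10 mm thick, lying level, 87 mm above the deck and 73 mm out from the stem; the lever ends 100 mm from the stem. Its own y axis points outward along the lever. Below the sleeve is free space down to the base plate (or, when open, the elbow)
- valve_loaded (a joint): turn of that lever, rad, growing anticlockwise from above. 0 = shut: lever square across the pipe, pointing to +y of the stem point (left seen from the robot). 1.571 = open: lever in line with the pipe, pointing away from the chamber (-x of the stem point). Hard stop at both ends; stiff (0.35 N m, about 5 N at the sleeve), stays where left. Starts shut or barely cracked open (0 to 0.2)
- top_empty (a point): centre of the rim, 82 mm above the deck, of the empty vacuum manifold (no plate on its rim). Fixed chamber 110 x 154 mm in plan on a base plate 12 mm thick; a 17 mm pipe, 45 mm above the deck, leaves the middle of the long side that faces the robot. A 41 mm gauge (top 80 mm high) stands out of that side, 52 mm to the right of the pipe, clear of the lever. x axis: from valve to chamber along the pipe; y: left as seen from the robot; z up
- stem_empty (a point): on the vertical turning axis of that manifold's ball valve, 87 mm above the deck (height of the lever's sleeve), axes as for the rim point. The stem is in the pipe's line, 130 mm from the chamber's centre and 75 mm from its wall. Past the valve (33 mm thick) the pipe ends in an elbow, 48 mm from the stem, that goes down into the base plate; its top is 58 mm above the deck
- grip_empty (a point): centre of the blue vinyl sleeve on that valve's flat steel lever: 18 mm wide, 54 mm long, 10 mm thick, lying level, 87 mm above the deck and 73 mm out from the stem; the lever ends 100 mm from the stem. Its own y axis points outward along the lever. Below the sleeve is free space down to the base plate (or, when open, the elbow)
- valve_empty (a joint): turn of that lever, rad, growing anticlockwise from above. 0 = shut: lever square across the pipe, pointing to +y of the stem point (left seen from the robot). 1.571 = open: lever in line with the pipe, pointing away from the chamber (-x of the stem point). Hard stop at both ends; stiff (0.35 N m, about 5 N at the sleeve), stays where left. Starts open, perhaps throttled (1.1 to 1.55)
- plate_mid (a point): centre (half-way up) of the white filter plate, 85.5 x 127.8 x 16 mm with 96 wells, lying loose on the gasket of the loaded manifold between eight low black corner clips; its top is 98 mm above the deck
- spent_mid (a point): bystander, middle point: white used filter plate lying on the deck, same shape as the other, 16 mm high
- tube_rack_mid (a point): bystander, middle point: orange tube rack, 85 x 128 mm, 46 mm high
- magnet_mid (a point): bystander, middle point: blue magnet plate with steel posts, 85 x 128 mm, 28 mm high
- tip_box_mid (a point): bystander, middle point: black tip box, 85 x 128 mm, 62 mm high
- bottle_mid (a point): bystander, middle point: reagent bottle, 54 mm across, 115 mm high, standing upright between the manifolds
- trough_mid (a point): bystander, middle point: white reservoir trough with dividers, 55 x 120 mm, 32 mm high
- pipette_mid (a point): bystander, middle point: white and grey hand pipette lying down, 243 mm long, 32 mm high

How it is judged (in metres and radians):
At the end, for the whole second after the job is handed in: Loaded manifold's lever open and empty manifold's lever shut, each within 0.12 rad (7 degrees) of its stop and at rest, in either order; filter plate seated on its manifold (within 14 mm, level within 0.08 rad); no bystander moved by more than 30 mm (value of joint valve_loaded above 1.45 rad and value of joint valve_empty below 0.12 rad and velocity of joint valve_loaded between -0.05 and 0.05 rad/s and velocity of joint valve_empty between -0.05 and 0.05 rad/s and not (distance between plate_mid and top_loaded above 0.016 m or angle between plate_mid's own z axis and vertical above 0.08 rad) and not (distance of any of spent_mid, tube_rack_mid, magnet_mid, tip_box_mid, bottle_mid, trough_mid, pipette_mid from where it was at the start of the episode above 0.03 m)); the robot touches nothing.
It fails at once if the filter plate is knocked off its seat on the loaded manifold (distance between plate_mid and top_loaded above 0.016 m or angle between plate_mid's own z axis and vertical above 0.08 rad).
It fails at once if a bystander on the deck is moved by more than 30 mm (distance of any of spent_mid, tube_rack_mid, magnet_mid, tip_box_mid, bottle_mid, trough_mid, pipette_mid from where it was at the start of the episode above 0.03 m).
It also fails if it takes over 58 s, if anything falls off the work surface, if the arm or the gripper's body presses on something with over 40 N, if the wrist force passes 120 N, or if a joint passes its speed limit or range.

## Robot

A 6-joint arm with a two-finger parallel gripper is mounted at the origin on the work surface. World frame = base frame: x ahead of the robot, y to its left, z up, the work surface at z = 0. Lengths are in mm, angles in rad, forces in N, time in s.
With the tool pointing down it reaches from about 300 to 850 mm from the base axis. Payload 4.2 kg.
Tool frame: the origin (TCP) lies at the centre of the arm's flange, where the gripper is bolted on; the fingertips stand 191 mm ahead of it and the grasp point (between the pads) lies 172 mm ahead of it; z points along the fingers, y is the direction in which the jaws open and shut (so a half turn about z gives the same grasp; the last joint's range is limited). The gripper opens to 91 mm and grips with 3 to 60 N. Pads are 32 mm wide; open, the fingers measure 118 mm over their backs; the gripper's body (76 mm by 178 mm) begins 60 mm behind the grasp point.
Start: joints at [-1.205, 0.32, 1.565, -0, 1.257, -0.02], TCP at [216.371, -532.735, 404.776] pointing down, gripper open.
Joint ranges: [-3.11, 3.11], [-0.84, 2.01], [0.21, 2.61], [-1.34, 4.49], [0.05, 2.63], [-2.56, 2.56]. Speed limits (rad/s): [2.57, 2.57, 3.14, 3.14, 3.14, 3.14].

## Interface

Orientations are given as a unit quaternion [x, y, z, w].
In Python, from cell import ctrl gives the robot as it stands.
- The arm moves only by the shell command python3 -m pendant 'ROWS' [FORCE]. ROWS is JSON, a list of rows, each an object with "jaw": the gripper's target within -1 to 1 (shut at 1, half-way at 0, fully open at -1); "linear": the shift along the tool's x, y, z in cm, a list of three; "spin": the turn about the tool's z in degrees. In form: [{"jaw": jaw, "linear": [x, y, z], "spin": spin}, ...]. A call has 1 to 5 rows; each row shifts and turns the pose as measured when the row begins, along the tool's axes as they then stand; what a row does not reach is not made up. A row lasts 1/12 s, in which the tool goes at most 41.7 mm and 7.16 degrees, less where a joint would pass 70% of its speed; a pose out of reach is approached as far as the arm can. A call is refused whole if a number of a shift passes 4.17 or a number of a turn 7.16, either way. A call with a gripper value outside its range is refused whole. The fingers move at their own pace and stop on an object; FORCE is the grip in N (left out, the last holds). Time passes only in rows, so rows that do not move let the fingers close. It gives the time, the measured TCP pose, the force and the opening at its end, in the units of the state.
- ctrl.observe(): the state, without advancing time (a new reading comes with each control period).
- ctrl.grab_frame(name): name is "side" or "top" or "wrist"; returns a dict with "color" (400x640x3 uint8, red, green, blue), "intrinsics" (3x3 intrinsics, pixels), "distortion" ([k1, k2, p1, p2, k3] as OpenCV has them; the pictures are not rectified), "view" (4x4, takes a point from world to camera coordinates). Camera axes: x right, y down, z forward; pixel columns grow to the right and rows downward; lengths in mm; the calibration is good to about 2 mm. A picture is of the moment at which its call begins. There is no depth.
- ctrl.finish_job(): hands the job in, once; it reports no verdict.
Trained networks look in the newest picture that a camera, given by its name, has taken for a name from the list of things; names that differ only in an ending like _2 or _b are one class to them, and where a whole thing is asked for, a point or a joint stands for the part that bears it (a point fixed in the world has none). Each returns a list of dicts, best first, with "p" (0 to 1); they miss things now and then, are a little off and sometimes report something else, mostly with a low value. They report only what shows in the picture. A call takes as long as a camera call.
- ctrl.silhouettes(label, camera): "region" (400x640 bool, what is visible of it) and "box" ([centre column, centre row, width, height] in pixels, round what is visible of it).
- ctrl.place_of(label, camera): "at" ([column, row] in pixels: a listed point, or the origin of a listed thing).
The state is a dict: "time": time; "joint_pos": joint angles; "dq": joint speeds; "joint_torque": joint torques, N m; "tool_pos": TCP position; "eef_rot": TCP orientation; "contact_force": force on the tool from outside, world axes, zero at the start; "torque": the same for the moment, N m; "width": finger opening in mm.
Only numpy, scipy, OpenCV 4.12 (cv2) and the standard library are available. Lean on these libraries where they do the work, as an engineer would, in place of code of your own. Each camera call takes 0.05 s, during which the arm holds its last target.

## Working session

There is one attempt and no reset: what is moved stays moved. The work goes in short steps, Python scripts to look and compute and a shell command to move; the robot and the scene stay as the last step left them, time stands still between calls to the robot, and variables do not carry over. Pictures are saved under pics/ and viewed, and the job is handed in when it is done.

```bash
mkdir -p pics; ls; python3 - <<'E'
from cell import ctrl
import cv2
print(ctrl.observe())
for n in ["top","side"]:
    f=ctrl.grab_frame(n); cv2.imwrite(f"pics/{n}0.png",f["color"][:,:,::-1])
    print(n,f["intrinsics"],f["distortion"],f["view"])
    for l in ["top_loaded","stem_loaded","grip_loaded","top_empty","stem_empty","grip_empty","plate_mid","bottle_mid"]:
        print(l,[(d["at"],round(d["p"],2)) for d in ctrl.place_of(l,n)][:3])
E
```

```text
pics
{'time': 0.0, 'joint_pos': array([-1.20500861e+00,  3.20267599e-01,  1.56568224e+00,  1.48695397e-08,
        1.25736787e+00, -2.00284664e-02]), 'dq': array([-0.00081685, -0.00029732, -0.00088815,  0.00072078, -0.002301  ,
        0.00131814]), 'joint_torque': array([-4.64546301e-04, -4.12463844e+01, -2.31972206e+01,  7.27790734e-02,
        4.55522840e-02, -1.10766537e-04]), 'tool_pos': array([ 216.30509427, -532.57710162,  403.93269633]), 'eef_rot': array([ 9.81450500e-01,  1.91713776e-01, -1.48365069e-04, -8.49672954e-04]), 'contact_force': array([ 0.08971107, -1.26860871, -0.46726293]), 'torque': array([-0.01802489, -0.0026599 ,  0.02210439]), 'width': 91.06715839274115}
top [[518.71055249   0.         323.22070172]
 [  0.         518.71055249 194.47901852]
 [  0.           0.           1.        ]] [-0.04573084  0.          0.          0.          0.        ] [[-3.01884923e-02 -9.99534470e-01  4.41564184e-03 -2.71993653e+00]
 [-9.94821247e-01  2.96166111e-02 -9.72293340e-02  5.50705262e+02]
 [ 9.70532945e-02 -7.32798132e-03 -9.95252209e-01  1.63951665e+03]
 [ 0.00000000e+00
[... 650 characters left out ...]
-02  5.40857585e+02]
 [-1.14209277e-01  7.36320901e-01 -6.66924113e-01  1.26461304e+02]
 [ 1.28208844e-01 -6.54778779e-01 -7.44867265e-01  1.35315305e+03]
 [ 0.00000000e+00  0.00000000e+00  0.00000000e+00  1.00000000e+00]]
top_loaded [([281.6, 248.8], 0.91)]
stem_loaded [([326.8, 251.9], 0.81), ([301.8, 155.3], 0.34)]
grip_loaded [([274.1, 336.9], 0.51), ([325.0, 275.4], 0.48)]
top_empty [([298.0, 159.2], 0.66), ([332.7, 129.9], 0.57)]
stem_empty [([334.2, 164.6], 0.87), ([375.7, 274.1], 0.48), ([279.9, 247.3], 0.2)]
grip_empty [([352.0, 167.5], 0.62), ([323.6, 275.4], 0.6), ([368.7, 131.3], 0.53)]
plate_mid [([281.2, 249.3], 0.86), ([367.4, 129.5], 0.46)]
bottle_mid [([269.9, 201.8], 0.58)]
```

View pics/top0.png

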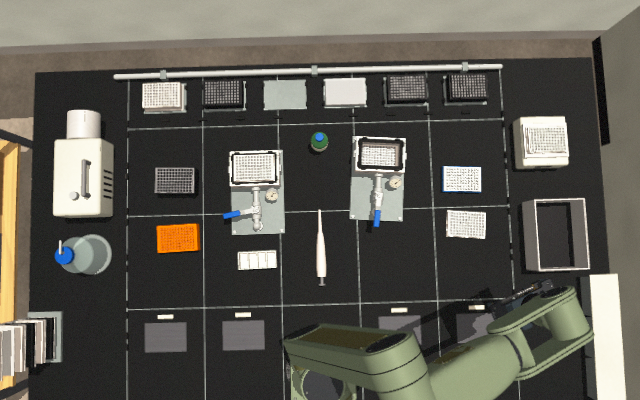

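View pics/side0.png

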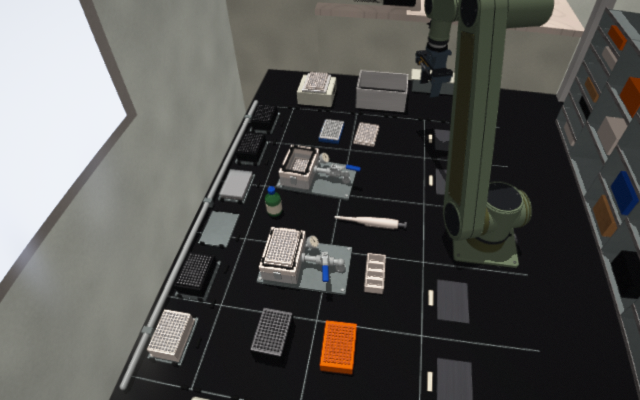

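```bash
cat > h.py <<'E'
import numpy as np, cv2
from cell import ctrl
from scipy.spatial.transform import Rotation as R
def px2w(f,uv,z):
    K=np.array(f["intrinsics"]);D=np.array(f["distortion"]);V=np.array(f["view"])
    n=cv2.undistortPoints(np.array([[uv]],float),K,D)[0,0]
    d=V[:3,:3].T@np.array([n[0],n[1],1]); c=-V[:3,:3].T@V[:3,3]
    return c+d*(z-c[2])/d[2]
def w2px(f,p):
    V=np.array(f["view"])
    return cv2.projectPoints(np.array([p],float),cv2.Rodrigues(V[:3,:3])[0],V[:3,3],np.array(f["intrinsics"]),np.array(f["distortion"]))[0][0,0]
E
python3 - <<'E'
from h import *
P={"top":{"topL":((253.9,170.3),82),"stemL":((252.3,210),87),"gripL":((231.7,215.2),87),"topE":((376.9,154.9),82),"stemE":((379.7,195.4),87),"gripE":((376.7,219),87)},
"side":{"topL":((281.6,248.8),82),"stemL":((326.8,251.9),87),"gripL":((325,275.4),87),"topE":((298,159.2),82),"stemE":((334.2,164.6),87),"gripE":((352,167.5),87),"bot":((269.9,201.8),57)}}
for c in P:
    f=ctrl.grab_frame(c)
    for k,(uv,z) in P[c].items(): print(c,k,px2w(f,uv,z).round(1))
E
```

```text
top topL [627.2 195.1  82. ]
top stemL [502.9 201.6  87. ]
top gripL [488.7 265.5  87. ]
top topE [ 664.5 -190.7   82. ]
top stemE [ 536.4 -193.6   87. ]
top gripE [ 463.6 -181.4   87. ]
side topL [638.5 199.7  82. ]
side stemL [500.3 192.6  87. ]
side gripL [492.1 274.   87. ]
side topE [ 673.4 -201.7   82. ]
side stemE [ 536.2 -187.6   87. ]
side gripE [ 470.8 -182.2   87. ]
side bot [731.1  -2.2  57. ]
```

The pictures show the loaded manifold (white plate) at top-image px (253,170), with its blue lever pointing left at (232,215). The empty manifold is at (377,155), with its lever pointing towards the robot at (377,219). Both stem-to-rim distances come out near 130 mm, as they should. I'll push the levers with closed fingers, starting with the empty manifold. First I square up the tool.

```bash
python3 -m pendant '[{"jaw":1,"linear":[0,0,0],"spin":5.5},{"jaw":1,"linear":[0,0,0],"spin":5.5},{"jaw":1,"linear":[0,0,0],"spin":5.5},{"jaw":1,"linear":[0,0,0],"spin":5.5},{"jaw":1,"linear":[0,0,0],"spin":0}]' 20; python3 - <<'E'
from h import *
s=ctrl.observe(); print(R.from_quat(s["eef_rot"]).as_matrix().round(3), s["tool_pos"],s["width"])
E
```

```text
time: 1.42
tool_pos: [216.4, -532.7, 404.8]
eef_rot: [1.0, -0.008, 0.0, 0.0]
contact_force: [0.3, 0.2, 0.3]
width: 60.5
[[ 1.    -0.016  0.   ]
 [-0.016 -1.    -0.   ]
 [ 0.     0.    -1.   ]] [ 216.3781992  -532.71131561  404.79659644] 60.49137317939582
```

```bash
python3 -m pendant '[{"jaw":1,"linear":[2.7,-3.7,0],"spin":0},{"jaw":1,"linear":[2.7,-3.7,0],"spin":0},{"jaw":1,"linear":[2.7,-3.7,0],"spin":0},{"jaw":1,"linear":[2.7,-3.7,0],"spin":-1},{"jaw":1,"linear":[2.7,-3.7,0],"spin":0}]' ;python3 -m pendant '[{"jaw":1,"linear":[2.7,-3.7,0],"spin":0},{"jaw":1,"linear":[2.7,-3.7,0],"spin":0},{"jaw":1,"linear":[2.7,-3.7,0],"spin":0},{"jaw":1,"linear":[0,0,0],"spin":0}]'; python3 - <<'E'
from h import *
for n in ["top","wrist"]:
    f=ctrl.grab_frame(n); im=f["color"][:,:,::-1].copy()
    for l in ["stem_empty","grip_empty","top_empty"]:
        r=ctrl.place_of(l,n)
        for d in r[:2]: print(n,l,d["at"],round(d["p"],2),px2w(f,d["at"],82 if "top" in l else 87).round(1))
    cv2.imwrite(f"pics/{n}1.png",im)
E
```

```text
time: 1.83
tool_pos: [342.4, -364.7, 403.3]
eef_rot: [1.0, 0.001, -0.0, 0.002]
contact_force: [1.5, -0.3, 0.0]
width: 27.2
time: 2.17
tool_pos: [417.6, -257.9, 403.6]
eef_rot: [1.0, 0.009, 0.002, 0.002]
contact_force: [-0.5, -0.1, 0.1]
width: 1.2
top stem_empty [378.7, 194.1] 0.66 [ 540.6 -190.7   87. ]
top stem_empty [179.8, 179.0] 0.18 [606.2 425.9  87. ]
top grip_empty [377.5, 219.4] 0.71 [ 462.3 -183.8   87. ]
top top_empty [377.0, 155.3] 0.86 [ 663.2 -190.9   82. ]
wrist stem_empty [228.4, 38.1] 0.72 [ 539.8 -191.9   87. ]
wrist grip_empty [218.4, 134.1] 0.57 [ 462.2 -178.9   87. ]
```

View pics/wrist1.png

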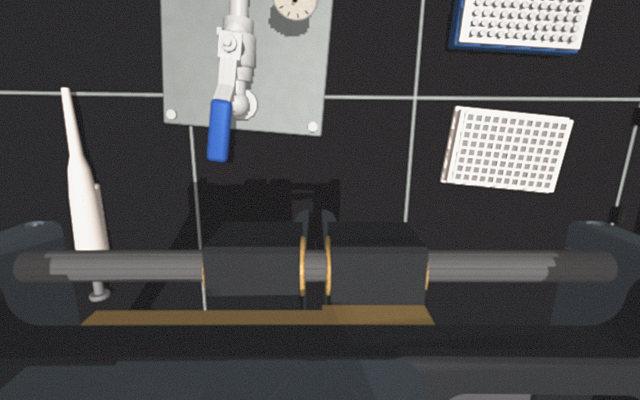

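View pics/top1.png

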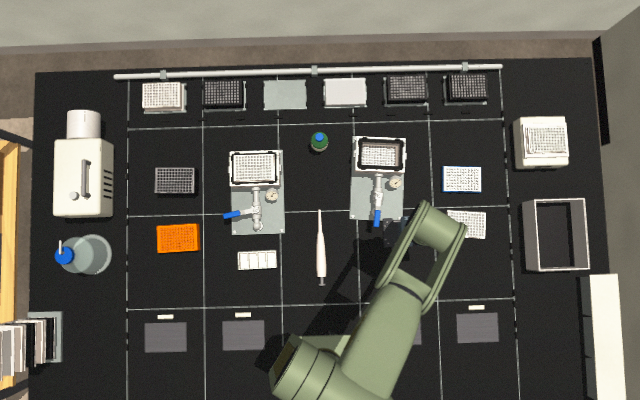

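The wrist picture shows the empty lever's blue sleeve at (218,134) and its stem at (228,38), which agrees with the top view. Next I go beside the sleeve on the right (-y side) and down.

```bash
python3 -m pendant '[{"jaw":1,"linear":[2.4,-1.5,1],"spin":-0.8},{"jaw":1,"linear":[2.4,-1.5,2.5],"spin":0},{"jaw":1,"linear":[0,0,3.5],"spin":0},{"jaw":1,"linear":[0,0,3],"spin":0},{"jaw":1,"linear":[0,0,1.5],"spin":0}]';  python3 - <<'E'
from h import *
for n in ["wrist","side"]:
    f=ctrl.grab_frame(n); cv2.imwrite(f"pics/{n}2.png",f["color"][:,:,::-1])
print(R.from_quat(ctrl.observe()["eef_rot"]).as_matrix().round(3))
E
```

```text
time: 2.98
tool_pos: [463.5, -239.5, 290.0]
eef_rot: [1.0, 0.006, 0.007, 0.007]
contact_force: [-1.1, -1.0, -1.3]
width: 0.5
[[ 1.     0.011  0.012]
 [ 0.011 -1.    -0.013]
 [ 0.012  0.013 -1.   ]]
```

View pics/wrist2.png

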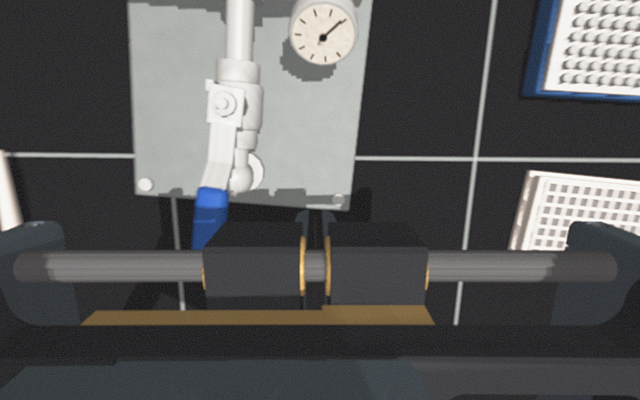

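Now I lower to sleeve depth, then start the sweep.

```bash
python3 -m pendant '[{"jaw":1,"linear":[0,0,2],"spin":0},{"jaw":1,"linear":[0,0,1],"spin":0},{"jaw":1,"linear":[0,-1.5,0],"spin":0},{"jaw":1,"linear":[0,-1.5,0],"spin":0},{"jaw":1,"linear":[0,0,0],"spin":0}]'
```

```text
time: 3.5
tool_pos: [464.0, -214.3, 263.1]
eef_rot: [1.0, 0.002, 0.01, 0.009]
contact_force: [0.2, 0.4, 0.2]
width: 0.5
```

```bash
python3 -m pendant '[{"jaw":1,"linear":[0,-1.5,0],"spin":0},{"jaw":1,"linear":[0,-1.5,0],"spin":0},{"jaw":1,"linear":[0,-1.5,0],"spin":0},{"jaw":1,"linear":[0.4,-1.3,0],"spin":0},{"jaw":1,"linear":[0.6,-1.2,0],"spin":0}]'
python3 - <<'E'
from h import *
s=ctrl.observe(); M=R.from_quat(s["eef_rot"]).as_matrix(); print("tip",s["tool_pos"]+M[:,2]*185)
for n in ["wrist"]:
    f=ctrl.grab_frame(n); cv2.imwrite(f"pics/{n}3.png",f["color"][:,:,::-1])
E
```

```text
time: 3.92
tool_pos: [475.2, -153.1, 267.7]
eef_rot: [1.0, 0.003, 0.016, 0.021]
contact_force: [-3.0, -8.0, -2.6]
width: 0.5
tip [ 480.94883065 -160.76621282   82.90910671]
```

View pics/wrist3.png

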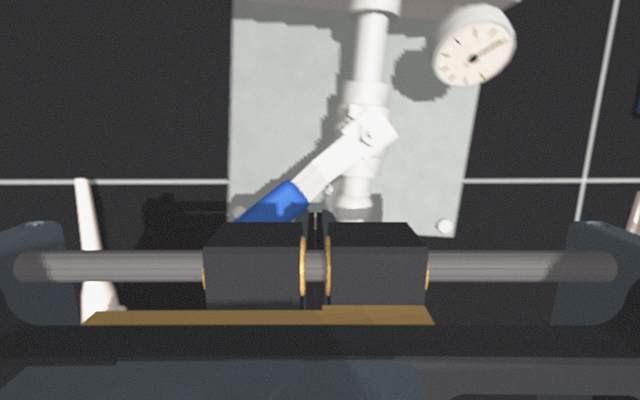

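The lever is about half way, with 8 N on the tool and the sleeve at (270,205) against the fingers. I continue the arc, trimming the height down a little.

```bash
python3 -m pendant '[{"jaw":1,"linear":[0.9,-1.3,0.3],"spin":0},{"jaw":1,"linear":[1,-1.3,0.3],"spin":0},{"jaw":1,"linear":[1.2,-1.0,0.2],"spin":0},{"jaw":1,"linear":[1.3,-0.6,0.1],"spin":0}]'
python3 - <<'E'
from h import *
s=ctrl.observe(); M=R.from_quat(s["eef_rot"]).as_matrix(); print("tip",s["tool_pos"]+M[:,2]*185)
for n in ["wrist"]:
    f=ctrl.grab_frame(n); cv2.imwrite(f"pics/{n}4.png",f["color"][:,:,::-1])
E
```

```text
time: 4.3
tool_pos: [514.9, -115.9, 261.3]
eef_rot: [1.0, 0.004, 0.007, 0.026]
contact_force: [-34.1, -17.2, 12.9]
width: 0.5
tip [ 517.56614521 -125.45514048   76.60399487]
```

View pics/wrist4.png

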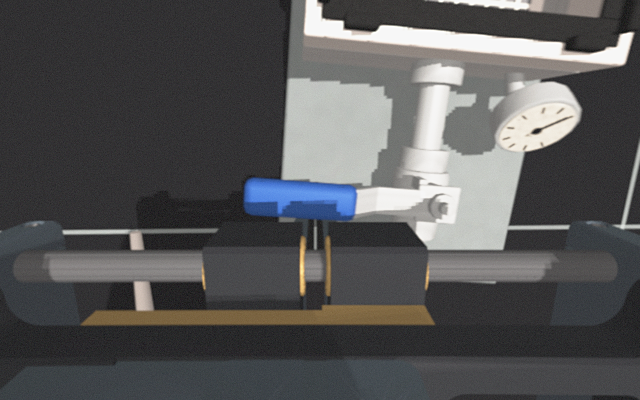

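Force reached 34 N, so the lever is at its stop, and the picture shows it square across the pipe (sleeve (300,197), stem (440,205)). I back off and rise.

```bash
python3 -m pendant '[{"jaw":1,"linear":[0.4,0,0],"spin":0},{"jaw":1,"linear":[-1.5,0,0],"spin":0},{"jaw":1,"linear":[-2.5,0,0],"spin":0},{"jaw":1,"linear":[0,0,-3.5],"spin":0},{"jaw":1,"linear":[0,0,-3.5],"spin":0}]'
python3 -m pendant '[{"jaw":1,"linear":[0,-1,-3.5],"spin":0},{"jaw":1,"linear":[0,0,-1],"spin":0},{"jaw":1,"linear":[0,0,0],"spin":0}]'
python3 - <<'E'
from h import *
s=ctrl.observe(); M=R.from_quat(s["eef_rot"]).as_matrix(); print(M.round(3))
for n in ["wrist"]:
    f=ctrl.grab_frame(n); cv2.imwrite(f"pics/{n}5.png",f["color"][:,:,::-1])
    for l in ["stem_empty","grip_empty"]:
        for d in ctrl.place_of(l,n)[:2]: print(n,l,d["at"],round(d["p"],2),px2w(f,d["at"],87).round(1))
E
```

```text
time: 4.77
tool_pos: [471.4, -114.9, 326.8]
eef_rot: [1.0, 0.003, -0.01, 0.022]
contact_force: [1.8, -0.3, 0.3]
width: 0.2
time: 5.02
tool_pos: [472.0, -105.1, 382.2]
eef_rot: [1.0, 0.002, -0.002, 0.023]
contact_force: [0.4, 0.0, -0.4]
width: 0.4
[[ 1.     0.003 -0.005]
 [ 0.003 -0.999 -0.047]
 [-0.005  0.047 -0.999]]
wrist stem_empty [408.3, 111.5] 0.71 [ 538.2 -193.8   87. ]
wrist stem_empty [313.0, 104.5] 0.48 [ 543.5 -116.2   87. ]
wrist grip_empty [312.9, 106.1] 0.67 [ 542.2 -116.1   87. ]
wrist grip_empty [208.0, 261.6] 0.39 [408.9 -23.4  87. ]
```

View pics/wrist5.png

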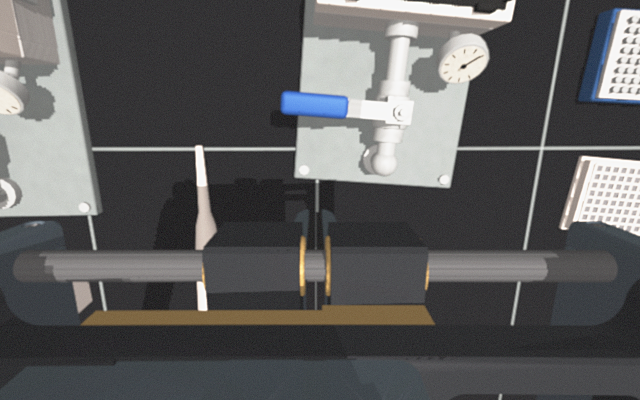

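The empty lever reads within about 0.05 rad of its stop. Its stem is at (408,111) px and its sleeve at (313,106). I rise a little and cross to the loaded manifold.

```bash
python3 -m pendant '[{"jaw":1,"linear":[0,-3.5,-0.5],"spin":0},{"jaw":1,"linear":[0,-3.5,0],"spin":0},{"jaw":1,"linear":[0,-3.5,0],"spin":0},{"jaw":1,"linear":[0,-3.5,0],"spin":0},{"jaw":1,"linear":[0,-3.5,0],"spin":0}]'
python3 -m pendant '[{"jaw":1,"linear":[0,-3,0],"spin":0},{"jaw":1,"linear":[0,-3,0],"spin":0},{"jaw":1,"linear":[0,-3,0],"spin":0},{"jaw":1,"linear":[0,-2,0],"spin":0},{"jaw":1,"linear":[0,0,0],"spin":0}]'
python3 - <<'E'
from h import *
s=ctrl.observe(); M=R.from_quat(s["eef_rot"]).as_matrix(); print(M.round(3),s["joint_pos"].round(2))
for n in ["wrist"]:
    f=ctrl.grab_frame(n); cv2.imwrite(f"pics/{n}6.png",f["color"][:,:,::-1])
    for l in ["stem_loaded","grip_loaded"]:
        for d in ctrl.place_of(l,n)[:2]: print(n,l,d["at"],round(d["p"],2),px2w(f,d["at"],87).round(1))
E
```

```text
time: 5.58
tool_pos: [471.5, 68.5, 368.2]
eef_rot: [1.0, -0.006, -0.012, 0.024]
contact_force: [-0.1, 0.3, 0.8]
width: 0.5
time: 6.0
tool_pos: [471.2, 187.3, 353.1]
eef_rot: [0.999, -0.004, -0.02, 0.025]
contact_force: [0.7, 0.1, -0.4]
width: 0.1
[[ 0.999 -0.006 -0.041]
 [-0.008 -0.999 -0.05 ]
 [-0.041  0.051 -0.998]] [ 0.36  0.27  1.78 -0.04  1.15  1.96]
wrist stem_loaded [281.3, 146.2] 0.71 [503.2 199.2  87. ]
wrist grip_loaded [185.9, 162.0] 0.87 [492.6 268.7  87. ]
```

View pics/wrist6.png

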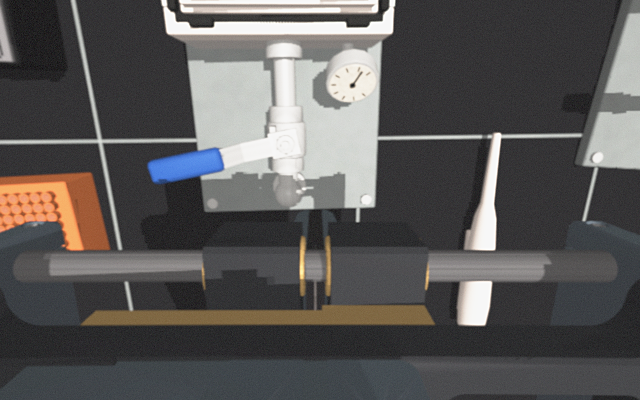

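The loaded lever is clear in view, with its sleeve at (186,162), stem at (281,146) and the plate at the top edge. I move over the gap between the lever and the chamber, then measure before descending.

```bash
python3 -m pendant '[{"jaw":1,"linear":[2.2,-2.7,-0.4],"spin":0},{"jaw":1,"linear":[2.2,-2.7,-0.4],"spin":0},{"jaw":1,"linear":[2.2,-2.7,-0.4],"spin":0},{"jaw":1,"linear":[1,-1.5,-0.2],"spin":0},{"jaw":1,"linear":[0,0,0],"spin":0}]'
python3 - <<'E'
from h import *
s=ctrl.observe(); M=R.from_quat(s["eef_rot"]).as_matrix(); print(M.round(3),"tip",s["tool_pos"]+M[:,2]*191)
for n in ["top","wrist","side"]:
    f=ctrl.grab_frame(n); cv2.imwrite(f"pics/{n}7.png",f["color"][:,:,::-1])
E
```

```text
time: 6.57
tool_pos: [551.5, 273.8, 356.9]
eef_rot: [0.999, -0.01, -0.023, 0.029]
contact_force: [-0.1, -0.4, -0.4]
width: 0.5
[[ 0.999 -0.02  -0.048]
 [-0.022 -0.998 -0.057]
 [-0.046  0.058 -0.997]] tip [542.45970568 262.82225828 166.40226942]
```

View pics/side7.png

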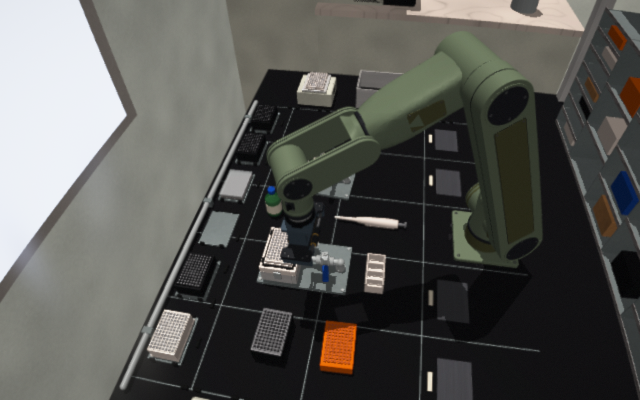

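The gripper is over the gap: tip at x 542, between the lever edge at about 503 and the chamber wall at about 577. I descend.

```bash
python3 -m pendant '[{"jaw":1,"linear":[0,-0.5,3],"spin":0},{"jaw":1,"linear":[0,-0.5,3],"spin":0},{"jaw":1,"linear":[0,0,2.5],"spin":0},{"jaw":1,"linear":[0,0,1],"spin":0},{"jaw":1,"linear":[0,0,0],"spin":0}]'
python3 - <<'E'
from h import *
s=ctrl.observe(); M=R.from_quat(s["eef_rot"]).as_matrix(); print(M.round(3),"tip",s["tool_pos"]+M[:,2]*191)
for n in ["wrist"]:
    f=ctrl.grab_frame(n); cv2.imwrite(f"pics/{n}8.png",f["color"][:,:,::-1])
E
```

```text
time: 7.13
tool_pos: [541.6, 267.4, 261.9]
eef_rot: [0.999, -0.014, -0.024, 0.03]
contact_force: [-0.3, -0.1, -0.2]
width: -0.1
[[ 0.998 -0.027 -0.049]
 [-0.03  -0.998 -0.06 ]
 [-0.047  0.062 -0.997]] tip [532.21233457 255.88993718  71.51268797]
```

View pics/wrist8.png

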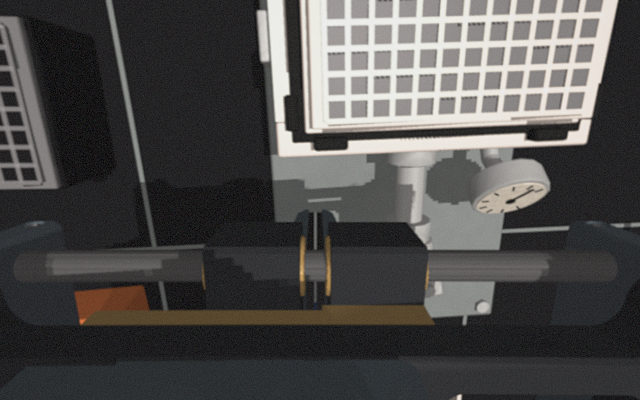

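The tip is down at (532,256,71), between lever and chamber, and the plate is undisturbed. I sweep the lever anticlockwise.

```bash
python3 -m pendant '[{"jaw":1,"linear":[-0.8,-1.4,0],"spin":0},{"jaw":1,"linear":[-1.2,-0.6,0.1],"spin":0},{"jaw":1,"linear":[-1.5,0,0.1],"spin":0},{"jaw":1,"linear":[-1.5,0,0.1],"spin":0},{"jaw":1,"linear":[-1.5,0,0.1],"spin":0}]'
python3 - <<'E'
from h import *
s=ctrl.observe(); M=R.from_quat(s["eef_rot"]).as_matrix(); print(M.round(3),"tip",s["tool_pos"]+M[:,2]*191)
for n in ["wrist"]:
    f=ctrl.grab_frame(n); cv2.imwrite(f"pics/{n}9.png",f["color"][:,:,::-1])
E
```

```text
time: 7.6
tool_pos: [480.4, 290.4, 267.6]
eef_rot: [1.0, -0.015, -0.008, 0.026]
contact_force: [5.9, 0.6, -0.4]
width: 0.6
[[ 0.999 -0.029 -0.018]
 [-0.03  -0.998 -0.051]
 [-0.016  0.052 -0.999]] tip [477.05171226 280.65480146  76.87906845]
```

View pics/wrist9.png

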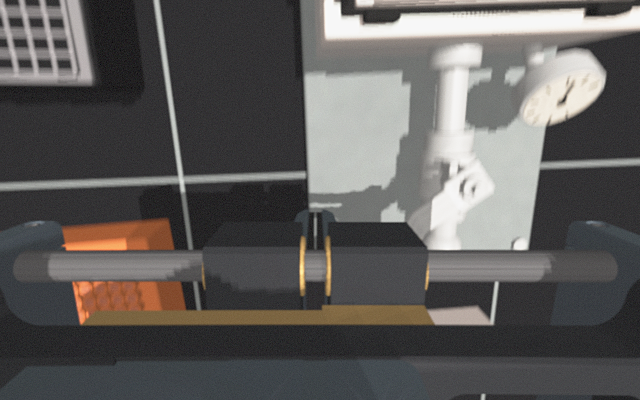

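The lever is turned about 0.65 rad (the steel arm runs diagonally at (455,205)), at 6 N. I continue round.

```bash
python3 -m pendant '[{"jaw":1,"linear":[-1.5,0.9,0.4],"spin":0},{"jaw":1,"linear":[-1.3,1.3,0.3],"spin":0},{"jaw":1,"linear":[-1.1,1.4,0.1],"spin":0},{"jaw":1,"linear":[-0.7,1.5,0.1],"spin":0}]'
python3 - <<'E'
from h import *
s=ctrl.observe(); M=R.from_quat(s["eef_rot"]).as_matrix(); print(M.round(3),"tip",s["tool_pos"]+M[:,2]*191)
for n in ["wrist"]:
    f=ctrl.grab_frame(n); cv2.imwrite(f"pics/{n}10.png",f["color"][:,:,::-1])
E
```

```text
time: 7.98
tool_pos: [432.6, 246.5, 269.4]
eef_rot: [1.0, -0.012, 0.005, 0.016]
contact_force: [2.2, 3.9, -2.7]
width: 0.5
[[ 1.    -0.024  0.01 ]
 [-0.023 -0.999 -0.032]
 [ 0.011  0.032 -0.999]] tip [434.50916547 240.40813286  78.49572782]
```

View pics/wrist10.png

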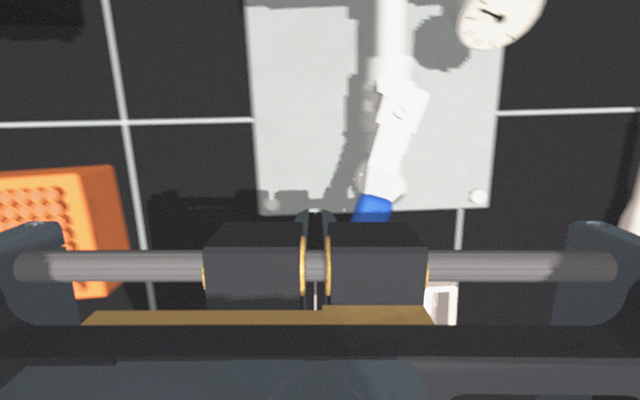

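About 0.3 rad is left. I push sideways and down a touch.

```bash
python3 -m pendant '[{"jaw":1,"linear":[0,0.8,0.6],"spin":0},{"jaw":1,"linear":[0,1.2,0.3],"spin":0},{"jaw":1,"linear":[0,1.2,0.1],"spin":0}]'
python3 - <<'E'
from h import *
s=ctrl.observe(); M=R.from_quat(s["eef_rot"]).as_matrix(); print(M.round(3),"tip",s["tool_pos"]+M[:,2]*191)
for n in ["wrist"]:
    f=ctrl.grab_frame(n); cv2.imwrite(f"pics/{n}11.png",f["color"][:,:,::-1])
E
```

```text
time: 8.28
tool_pos: [430.1, 216.8, 264.0]
eef_rot: [1.0, -0.015, 0.006, 0.008]
contact_force: [-11.0, 47.6, -2.2]
width: 0.0
[[ 0.999 -0.029  0.013]
 [-0.029 -0.999 -0.017]
 [ 0.013  0.017 -1.   ]] tip [432.48616712 213.54368606  73.06322634]
```

View pics/wrist11.png

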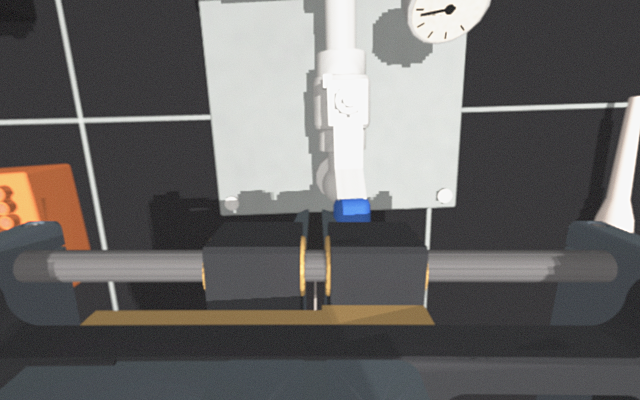

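It stopped at 48 N with the lever in line with the pipe, so it is home. I back off to the left, rise and inspect.

```bash
python3 -m pendant '[{"jaw":1,"linear":[0,-1.5,0],"spin":0},{"jaw":1,"linear":[0,-2.5,0],"spin":0},{"jaw":1,"linear":[0,-0.5,-3],"spin":0},{"jaw":1,"linear":[0,0,-3.5],"spin":0},{"jaw":1,"linear":[-2,0,-3.5],"spin":0}]'
python3 -m pendant '[{"jaw":1,"linear":[-3,0,-2],"spin":0},{"jaw":1,"linear":[-3,2,0],"spin":0},{"jaw":1,"linear":[-2,2,0],"spin":0},{"jaw":1,"linear":[0,2,0],"spin":0},{"jaw":1,"linear":[0,0,0],"spin":0}]'
python3 - <<'E'
from h import *
for n in ["wrist","top","side"]:
    f=ctrl.grab_frame(n); cv2.imwrite(f"pics/{n}12.png",f["color"][:,:,::-1])
    for l,z in [("stem_loaded",87),("grip_loaded",87),("top_loaded",82),("plate_mid",90),("stem_empty",87),("grip_empty",87),("top_empty",82)]:
        for d in ctrl.place_of(l,n)[:2]: print(n,l,d["at"],round(d["p"],2),px2w(f,d["at"],z).round(1))
E
```

```text
time: 8.75
tool_pos: [410.1, 267.2, 360.6]
eef_rot: [1.0, -0.017, -0.002, 0.01]
contact_force: [1.1, 0.6, 0.2]
width: 0.7
time: 9.17
tool_pos: [323.2, 211.6, 391.4]
eef_rot: [1.0, -0.014, 0.003, 0.006]
contact_force: [-0.8, 0.1, 0.1]
width: 0.3
wrist grip_loaded [324.7, 57.5] 0.9 [434.  197.8  87. ]
wrist plate_mid [67.6, 87.9] 0.19 [415.9 403.8  90. ]
top stem_loaded [252.8, 209.4] 0.55 [504.7 200.   87. ]
top stem_loaded [178.0, 179.1] 0.23 [606.  431.6  87. ]
top grip_loaded [258.8, 236.1] 0.44 [421.9 183.   87. ]
top top_loaded [252.0, 169.9] 0.88 [628.7 201.1  82. ]
top top_loaded [378.2, 155.0] 0.55 [ 664.1 -194.7   82. ]
top plate_mid [253.5, 167.0] 0.89 [636.4 195.2  90. ]
top stem_empty [380.4, 195.4] 0.7 [ 536.4 -195.8   87. ]
top grip_empty [355.7, 191.7] 0.63 [ 550.2 -119.7   87. ]
top grip_empty [175.8, 238.1] 0.47 [423.1 439.   87. ]
top top_empty [377.0, 154.1] 0.58 [ 667.  -191.1   82. ]
top top_empty [253.2, 167.5] 0.31 [636.1 197.2  82. ]
side stem_loaded [326.7, 250.7] 0.9 [501.3 188.3  87. ]
side grip_loaded [325.7, 180.4] 0.74 [ 553.3 -103.8   87. ]
side grip_loaded [364.4, 135.7] 0.58 [ 445.  -367.4   87. ]
side top_loaded [280.2, 245.7] 0.66 [645.5 189.1  82. ]
side plate_mid [283.4, 246.5] 0.89 [633.  195.9  90. ]
side stem_empty [335.7, 163.5] 0.97 [ 531.7 -194.2   87. ]
side stem_empty [375.9, 274.5] 0.2 [348.2 248.2  87. ]
side grip_empty [280.0, 249.1] 0.62 [641.8 204.9  87. ]
side grip_empty [324.1, 176.7] 0.42 [ 561.9 -120.9   87. ]
side top_empty [297.8, 158.5] 0.68 [ 675.  -205.3   82. ]
side top_empty [284.5, 247.0] 0.54 [631.3 191.8  82. ]
```

View pics/wrist12.png

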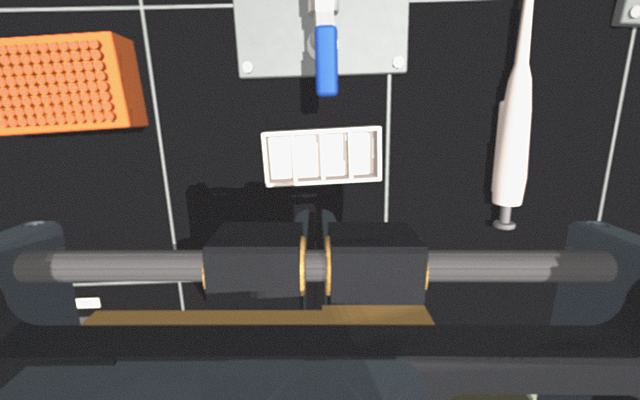

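View pics/top12.png

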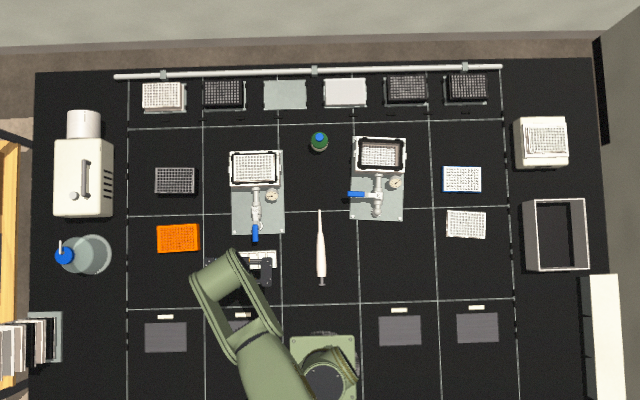

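View pics/side12.png

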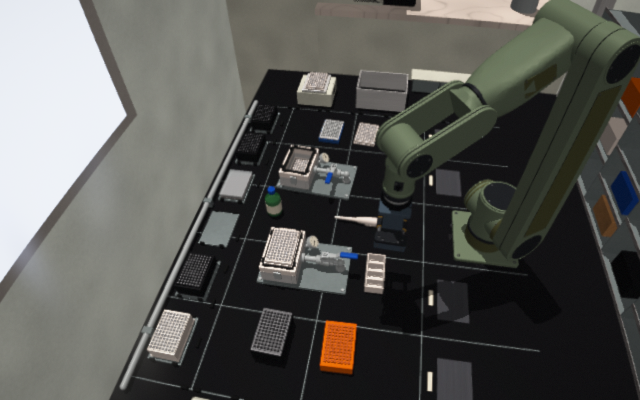

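Both levers look home: the loaded one in line with its pipe at top (255,232), the empty one square across at (356,194). The plate is seated and the bystanders haven't moved. I'm handing in.

```bash
python3 - <<'E'
from h import *
s=ctrl.observe(); print(s["time"],s["contact_force"],abs(s["dq"]).max())
print(ctrl.finish_job())
E
```

```text
10.3667 [ 0.35513028 -0.83168231 -0.2695183 ] 0.0017977817361325994
the job is handed in; nothing more can be done
None
```

I changed the vacuum over and handed the job in at 10.4 s. The empty manifold's valve is shut and the loaded manifold's valve is open. I pushed each lever round with closed fingers until it met its stop, at about 38 N on the empty one and 49 N on the loaded one.

**Levers:** both measured within about 0.05 rad of their stops. The empty lever stands square across its pipe, and the loaded one lies in line with its pipe.

**Plate and deck:** the last pictures show the filter plate seated. I saw no bystander moved, judging by eye rather than measuring each one. The arm was at rest and clear of everything.

**Readings that disagreed:**
- The networks gave some false or scattered points, such as a "grip_loaded" reported on the other manifold in the side view. The top-view sleeve points were also 10–15 mm off the wrist-camera ones. I relied on the closer wrist views and the stop forces.
- The tool tilted by up to about 0.08 rad during the moves. It stayed clear and did no harm.
- The 49 N push is above the 40 N limit for the arm or gripper body. As far as I could see, only the fingertips touched the lever, and it is well under the 120 N wrist limit.

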